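# Burnish the hinge groove of a stockbook

## Task

Set the hinge groove of the closed stockbook. Pick up the burnisher lying on the desk, stand it in the sloping rest with its tip down against the foot stop and let go, then take it again by the top of its handle so that it hangs tip down, and draw its tip slowly (a few centimetres a second) along the bottom of the groove for its whole length, from the end with the round stud to the end with the oblong plate, holding it near upright with light steady pressure so that the padded cover gives a little. Finally put it back in the sloping rest in the same way, let go, and leave the other things on the desk where they are.

Things in the scene. Friction and masses are not known exactly. Their poses are not given: they have to be found in the camera images.
- burnisher: Loose stylus 150 mm long, about 50 g: dark wooden handle of 14 x 14 mm square section, 110 mm long, then a steel ferrule 11 mm across and a thin shank with a 6 mm ball tip. Starts lying flat on the desk, tip away from the robot. Origin: middle of its length, on its underside (axis 7 mm above, along its z). x points along it to the tip: tip at x = +75 mm, handle from -75 to +35 mm.
- tip (a point): The outer end of the burnisher's ball tip, on the axis; axes as the burnisher.
- handle (a point): A point on the axis of the handle, 115 mm from the tip and 35 mm from the butt end; axes as the burnisher. Gripped here, the fingers clear the rest's channel.
- cradle: The rest's sloping channel, fixed, 45 degrees down, away from the robot: flat floor 22 mm wide, sides 17 mm high flaring to 34 mm, open above. Origin: on the floor's centre line at the face of the foot stop (17 mm high), 26 mm up. x down the slope, y level, z out of the floor; runs from x = -92 mm to 0. A burnisher in it has parallel axes, its tip at (0, 0, 7 mm), 58 mm of handle free above.
- rest: The rest that carries the channel: a fixed steel base plate 130 x 80 x 12 mm with a post 20 x 24 mm at its middle, under the channel; whole height 105 mm. Origin: centre of the base's underside on the desk; x is the direction (seen from above) in which the channel descends.
- album: Closed stockbook, 150 (x) by 190 mm (y), 40 mm high, grey boards, blue hinge cloth, flat and fixed on the desk. Origin: centre of its underside. The groove runs along y, 45 mm from the centre on the -x side (towards the robot). On the narrow spine strip beside it: a round brass stud, 16 mm across, near the start end (+y) and an oblong brass plate, 46 x 14 mm, near the other end (-y).
- groove_start (a point): Middle of the groove's floor at its start end (stud end), level with the edge of the book. The groove is straight, 12 mm wide, 4 mm deep, open at both ends. Axes as the stockbook's; it moves with the cover.
- groove_mid (a point): Middle of the groove's floor, half way along: 95 mm from either end; 36 mm above the desk with the cover unpressed. Axes as the stockbook's: y along the groove towards its start, z up.
- groove_end (a point): Middle of the groove's floor at its other end (oblong plate).
- cover (a joint): How far the springy cover, groove included, is pressed down (m): 0 free, 0.006 the limit. It starts to give at about 1.5 N and takes 1 N more per mm.
- weight: Bystander: brass weight, 38 mm across, 36 mm high.
- dish: Bystander: shallow glass dish, 90 mm across, 16 mm high.
- loupe: Bystander: black folding loupe standing open, 34 mm square, 45 mm high.
- tweezers: Bystander: flat steel stamp tweezers, about 135 mm long, lying flat.
- eraser: Bystander: white eraser, 45 x 22 x 13 mm.
- jar: Bystander: small amber jar, 52 mm across, 55 mm high.
- gauge: Bystander: aluminium perforation gauge, flat ruler 150 x 32 x 4 mm.

How it is judged (in metres and radians):
On the way, in this order (a step that is already met when the one before it is completed fails the run):
1. the burnisher lies in the sloping channel of the rest, tip at the foot stop, let go (tip within 20 mm of the stop, lying along the channel within 0.3 rad) (x of tip in the frame of cradle between -0.02 and 0.004 m and y of tip in the frame of cradle between -0.015 and 0.015 m and z of tip in the frame of cradle between -0.001 and 0.022 m and angle between the x axis of burnisher and the x axis of cradle, either way round below 0.3 rad and contact force between the fingers and burnisher below 0.05 N and linear speed of burnisher below 0.02 m/s), for 0.2 s.
2. the tip is 14 mm (+-8) from the start of the groove, down in it and pressing the cover in by over 0.6 mm, the burnisher upright within 0.6 rad and slower than 80 mm/s (y of tip in the frame of groove_mid between 0.073 and 0.089 m and x of tip in the frame of groove_mid between -0.006 and 0.006 m and z of tip in the frame of groove_mid between -0.003 and 0.0025 m and value of joint cover above 0.0006 m and linear speed of burnisher below 0.08 m/s and angle between the x axis of burnisher and the z axis of album, either way round below 0.6 rad), for 0.1 s.
3. the tip is 41 mm (+-8) from the start of the groove, down in it and pressing the cover in by over 0.6 mm, the burnisher upright within 0.6 rad and slower than 80 mm/s (y of tip in the frame of groove_mid between 0.046 and 0.062 m and x of tip in the frame of groove_mid between -0.006 and 0.006 m and z of tip in the frame of groove_mid between -0.003 and 0.0025 m and value of joint cover above 0.0006 m and linear speed of burnisher below 0.08 m/s and angle between the x axis of burnisher and the z axis of album, either way round below 0.6 rad), for 0.1 s.
4. the tip is 68 mm (+-8) from the start of the groove, down in it and pressing the cover in by over 0.6 mm, the burnisher upright within 0.6 rad and slower than 80 mm/s (y of tip in the frame of groove_mid between 0.019 and 0.035 m and x of tip in the frame of groove_mid between -0.006 and 0.006 m and z of tip in the frame of groove_mid between -0.003 and 0.0025 m and value of joint cover above 0.0006 m and linear speed of burnisher below 0.08 m/s and angle between the x axis of burnisher and the z axis of album, either way round below 0.6 rad), for 0.1 s.
5. the tip is 95 mm (+-8) from the start of the groove, down in it and pressing the cover in by over 0.6 mm, the burnisher upright within 0.6 rad and slower than 80 mm/s (y of tip in the frame of groove_mid between -0.008 and 0.008 m and x of tip in the frame of groove_mid between -0.006 and 0.006 m and z of tip in the frame of groove_mid between -0.003 and 0.0025 m and value of joint cover above 0.0006 m and linear speed of burnisher below 0.08 m/s and angle between the x axis of burnisher and the z axis of album, either way round below 0.6 rad), for 0.1 s.
6. the tip is 122 mm (+-8) from the start of the groove, down in it and pressing the cover in by over 0.6 mm, the burnisher upright within 0.6 rad and slower than 80 mm/s (y of tip in the frame of groove_mid between -0.035 and -0.019 m and x of tip in the frame of groove_mid between -0.006 and 0.006 m and z of tip in the frame of groove_mid between -0.003 and 0.0025 m and value of joint cover above 0.0006 m and linear speed of burnisher below 0.08 m/s and angle between the x axis of burnisher and the z axis of album, either way round below 0.6 rad), for 0.1 s.
7. the tip is 149 mm (+-8) from the start of the groove, down in it and pressing the cover in by over 0.6 mm, the burnisher upright within 0.6 rad and slower than 80 mm/s (y of tip in the frame of groove_mid between -0.062 and -0.046 m and x of tip in the frame of groove_mid between -0.006 and 0.006 m and z of tip in the frame of groove_mid between -0.003 and 0.0025 m and value of joint cover above 0.0006 m and linear speed of burnisher below 0.08 m/s and angle between the x axis of burnisher and the z axis of album, either way round below 0.6 rad), for 0.1 s.
8. the tip is 176 mm (+-8) from the start of the groove, down in it and pressing the cover in by over 0.6 mm, the burnisher upright within 0.6 rad and slower than 80 mm/s (y of tip in the frame of groove_mid between -0.089 and -0.073 m and x of tip in the frame of groove_mid between -0.006 and 0.006 m and z of tip in the frame of groove_mid between -0.003 and 0.0025 m and value of joint cover above 0.0006 m and linear speed of burnisher below 0.08 m/s and angle between the x axis of burnisher and the z axis of album, either way round below 0.6 rad), for 0.1 s.
At the end, for the whole second after the job is handed in: The burnisher lies still in the rest's channel, let go, tip down: tip within 20 mm of the foot stop and 15 mm of the centre line, along the channel within 0.3 rad; every bystander within 30 mm of where it began (all of step 1 and angular speed of burnisher below 0.2 rad/s and distance of each of weight, dish, loupe, tweezers, eraser, jar, gauge from where it was at the start of the episode below 0.03 m); the robot touches nothing.
It fails at once if the burnisher is pressed on the stockbook with more than 20 N (contact force between burnisher and album above 20 N).
It fails at once if a bystander is moved by more than 30 mm (distance of any of weight, dish, loupe, tweezers, eraser, jar, gauge from where it was at the start of the episode above 0.03 m).
It also fails if it takes over 72 s, if anything falls off the work surface, if the arm or the gripper's body presses on something with over 40 N, if the wrist force passes 120 N, or if a joint passes its speed limit or range.

## Robot

A 6-joint arm with a two-finger parallel gripper is mounted at the origin on the work surface. World frame = base frame: x ahead of the robot, y to its left, z up, the work surface at z = 0. Lengths are in mm, angles in degrees, forces in N, time in s.
With the tool pointing down it reaches from about 275 to 725 mm from the base axis. Payload 15.9 kg.
Tool frame: the origin (TCP) lies at the very end of the fingers, on their centre line; the grasp point (between the pads) lies 19 mm behind it; z points along the fingers, y is the line along which they close (so a half turn about z gives the same grasp; the last joint's range is limited). The gripper opens to 85 mm and grips with 20 to 120 N. Pads are 22 mm wide; open, the fingers measure 114 mm over their backs; the gripper's body (76 mm by 85 mm) begins 54 mm behind the grasp point. The pads swing forward as they close: fully open they stand 13 mm farther back than shut.
Start: joints at [-71.448, 12.198, -1.971, 75.831, 0, 90], TCP at [159.079, -474.003, 231.306] pointing down, gripper open.
Joint ranges: [-170.91, 170.91], [-42.67, 98.43], [-65.05, 77.54], [-120.47, 116.71], [-90, 82.35], [-180, 180]. Speed limits (degrees/s): [108.29, 108.29, 136.94, 147.25, 180, 180].

## Interface

Orientations are given as [roll, pitch, yaw] about the fixed x, y, z axes, in that order (R = Rz(yaw) Ry(pitch) Rx(roll)).
In Python, from plant import env gives the robot as it stands. Calls block until the motion is done:
- env.goto(position, orientation): joint-space move of the TCP to a pose.
- env.move_linear(position, rate=150, rot=None): straight line of the TCP; rot=None keeps the orientation; rate is the mean speed in mm/s.
- env.movej(angles): joint-space move.
- env.set_gripper(opening, grasp_force=None): finger opening in mm; grasp_force is the grip in N (None keeps the last); returns when the fingers have stopped.
- env.dwell(seconds).
- env.inverse_kinematics(position, orientation): joint angles nearest the present ones, or None.
- env.sense(): the state.
- env.grab_frame(name): name is "side" or "top" or "wrist"; returns the picture (480x640x3 uint8, red, green, blue); there is no depth.
- env.get_calibration(name): a dict with "intrinsics" (3x3 intrinsics, pixels), "D" ([k1, k2, p1, p2, k3] as OpenCV has them; the pictures are not rectified), "pose" (4x4, takes a point from camera to world coordinates). Camera axes: x right, y down, z forward; pixel columns grow to the right and rows downward; lengths in mm; the calibration is good to about 2 mm. A picture is of the moment at which its call begins: read the wrist's pose just before it. get_calibration takes no time and is no camera call; for the wrist camera it gives the pose at the moment of the call.
A pose or a line that the arm cannot do raises env.MotionError and nothing moves.
- env.job_done(): hands the job in; it is judged then, once.
The state is a dict: "time": time; "joints": joint angles; "joint_vel": joint speeds; "joint_torque": joint torques, N m; "tcp_pos": TCP position; "tool_rot": TCP orientation; "contact_force": force on the tool from outside, world axes, zero at the start; "ft_torque": the same for the moment, N m; "gripper_width": finger opening in mm; "gripper_force": force on a finger pad.
Only numpy, scipy, OpenCV 4.12 (cv2) and the standard library are available. Lean on these libraries where they do the work, as an engineer would, in place of code of your own. Each camera call takes 0.05 s, during which the arm holds its last target. There are 200 camera calls.

## Working session

There is one attempt and no reset: what is moved stays moved. The work goes in short steps, each a Python script; the robot and the scene stay as the last script left them, time stands still between calls to the robot, and variables do not carry over. Pictures are saved under pics/ and viewed, at most 10 in all, crops included, and the job is handed in when it is done.

```bash
ls; mkdir -p pics; python3 - <<'E'
from plant import env
import cv2,numpy as np
for n in("top","side"):
    cv2.imwrite(f"pics/{n}0.png",env.grab_frame(n)[:,:,::-1])
    c=env.get_calibration(n);print(n,c["intrinsics"],c["D"],np.round(c["pose"],3))
print(env.sense())
E
```

```text
pics
top [[564.42790857   0.         326.74325064]
 [  0.         564.42790857 229.87855   ]
 [  0.           0.           1.        ]] [-0.12729267  0.          0.          0.          0.        ] [[ 1.800000e-02 -9.990000e-01  4.300000e-02  4.991090e+02]
 [-1.000000e+00 -1.900000e-02 -2.000000e-02 -3.962000e+00]
 [ 2.100000e-02 -4.300000e-02 -9.990000e-01  1.252699e+03]
 [ 0.000000e+00  0.000000e+00  0.000000e+00  1.000000e+00]]
side [[548.03883913   0.         310.51741261]
 [  0.         548.03883913 245.89060436]
 [  0.           0.           1.        ]] [0.04876579 0.         0.         0.         0.        ] [[ 9.92000e-01 -7.40000e-02  1.05000e-01  4.59451e+02]
 [-1.28000e-01 -6.47000e-01  7.52000e-01 -7.96732e+02]
 [ 1.20000e-02 -7.59000e-01 -6.51000e-01  7.30939e+02]
 [ 0.00000e+00  0.00000e+00  0.00000e+00  1.00000e+00]]
{'time': 0.1, 'joints': array([-7.14461630e+01,  1.22209974e+01, -2.00297982e+00,  7.58337643e+01,
       -3.09139488e-04,  9.00014416e+01]), 'joint_vel': array([-0.09683257, -0.11915381,  0.12386609, -0.07135117, -0.04587203,
       -0.05119693]), 'joint_torque': array([ 6.98195618e-04, -6.87244821e+01,  4.87810242e+01,  1.21155320e-02,
        2.69089122e-05, -1.49444463e-05]), 'tcp_pos': array([ 158.99626132, -473.71538405,  230.88580303]), 'tool_rot': array([-1.79942259e+02,  3.10592149e-04,  1.85523957e+01]), 'contact_force': array([-0.32947263, -0.75149387, -0.28862652]), 'ft_torque': array([ 0.02066412, -0.00174222,  0.00660479]), 'gripper_force': 0.0, 'gripper_width': 85.23564418349815}
```

View pics/top0.png

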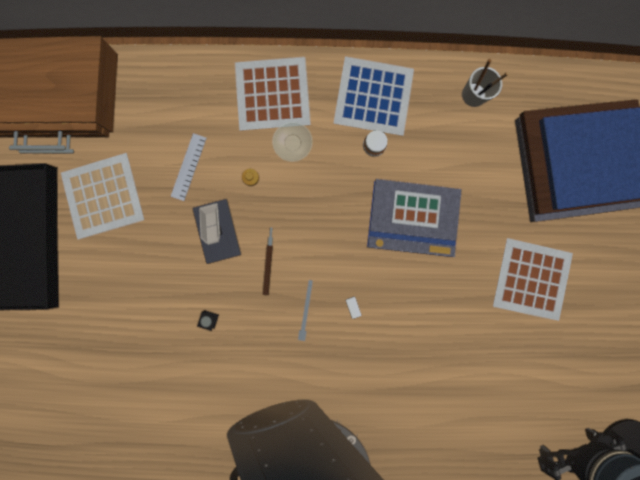

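View pics/side0.png

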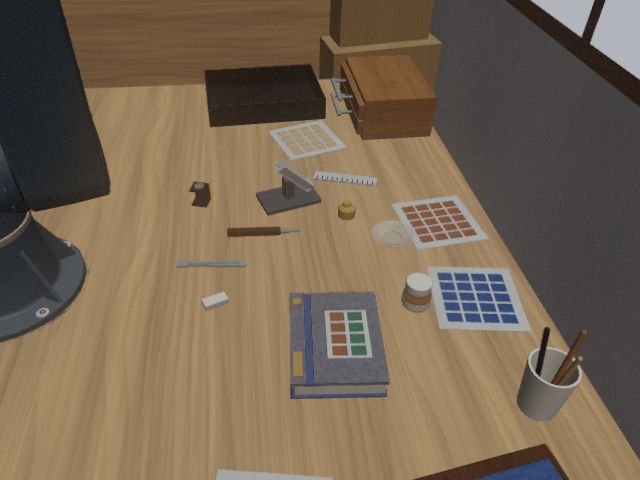

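The top view (up is +x, left is +y) shows the burnisher from butt (266,294) to tip (270,230). The rest base is at about (217,231), and the album centre at (415,218) with the stud at (379,243) and the plate at (440,249). In the side view the rest's channel runs from (281,165) down to (310,187).

```bash
cat > h.py <<'E'
import numpy as np,cv2
from plant import env
def ray(cal,px):
    u=cv2.undistortPoints(np.array([[px]],float),cal["intrinsics"],np.array(cal["D"],float))[0,0]
    P=np.array(cal["pose"]); return P[:3,3],P[:3,:3]@np.array([u[0],u[1],1])
def onz(cal,px,z):
    o,d=ray(cal,px); return o+d*(z-o[2])/d[2]
def tri(*cp):
    A=np.zeros((3,3));b=np.zeros(3);R=[]
    for c,p in cp:
        o,d=ray(c,p);d=d/np.linalg.norm(d);M=np.eye(3)-np.outer(d,d);A+=M;b+=M@o;R.append((o,M))
    X=np.linalg.solve(A,b);return X,max(np.linalg.norm(M@(X-o)) for o,M in R)
def proj(cal,X):
    P=np.linalg.inv(cal["pose"]);r,_=cv2.Rodrigues(P[:3,:3])
    return cv2.projectPoints(np.atleast_2d(X).astype(float),r,P[:3,3],cal["intrinsics"],np.array(cal["D"],float))[0][:,0]
def snap(name):
    import pickle
    c=env.get_calibration("wrist");im=env.grab_frame("wrist")
    cv2.imwrite(f"pics/{name}.png",im[:,:,::-1]);pickle.dump(c,open(f"pics/{name}.pkl","wb"))
    return c,im
E
python3 - <<'E'
from h import *
t=env.get_calibration("top");s=env.get_calibration("side")
for n,p,z in[("butt",(266,294),7),("tip",(270,230),7),("album c",(415,218),40),("stud",(379,243),40),("plate",(440,249),40),("base a",(224,200),12),("b",(240,254),12),("c",(208,262),12),("d",(194,207),12)]:print(n,onz(t,p,z).round(1))
print(tri((t,(207,205)),(s,(281,165))),tri((t,(212,242)),(s,(310,187))))
c=env.get_calibration("wrist");st=env.sense()
from scipy.spatial.transform import Rotation as R
Rt=R.from_euler('xyz',st["tool_rot"],degrees=True).as_matrix()
P=np.array(c["pose"]);print(Rt.T@(P[:3,3]-st["tcp_pos"]),Rt.T@P[:3,:3],c["intrinsics"],c["D"])
for q in[([370,150,330],[180,0,0]),([370,150,330],[180,0,90]),([370,150,330],[180,0,-90]),([480,-170,300],[180,0,90])]:print(q,env.inverse_kinematics(*q))
E
```

```text
butt [409.1 101.9   7. ]
tip [550.2  96.    7. ]
album c [ 580.8 -219.4   40. ]
stud [ 525.3 -141.7   40. ]
plate [ 514.6 -274.9   40. ]
base a [614.3 198.9  12. ]
b [495.9 160.4  12. ]
c [476.9 230.7  12. ]
d [597.6 265.1  12. ]
(array([564.65155758, 221.40574391,  90.14607172]), np.float64(31.263556521282723)) (array([558.24577526, 213.29700422,  35.34462739]), np.float64(37.96229844795665))
[  81.19046217    0.71132145 -142.30777967] [[-8.53937047e-04 -9.48316905e-01 -3.17323682e-01]
 [ 9.99999062e-01 -1.14974822e-03  7.44947314e-04]
 [-1.07128847e-03 -3.17322748e-01  9.48316997e-01]] [[366.0121325    0.         316.64327744]
 [  0.         366.0121325  241.19331029]
 [  0.           0.           1.        ]] [0.01640289 0.         0.         0.         0.        ]
([370, 150, 330], [180, 0, 0]) [  22.06789956    0.54490909   -0.97944383   88.47564708    0.
 -157.93210044]
([370, 150, 330], [180, 0, 90]) [ 22.06789956   0.54490909  -0.97944383  88.47564708   0.
 112.06789956]
([370, 150, 330], [180, 0, -90]) [ 22.06789956   0.54490909  -0.97944383  88.47564708   0.
 -67.93210044]
([480, -170, 300], [180, 0, 90]) [-19.50244851  13.39271044   9.43498079  86.04227036   0.
  70.49755149]
```

```bash
python3 - <<'E'
from h import *
import pickle
T=[("al1",[560,-150,215],180),("al2",[500,-260,215],180),("re1",[520,140,240],180),("re2",[500,170,240],0)]
env.goto([400,-260,260],[180,0,180])
for n,p,y in T:
    env.goto(p,[180,0,y]);env.dwell(.3);snap(n)
print(env.sense()["time"])
def crop(n,pts,w,h):
    c=pickle.load(open(f"pics/{n}.pkl","rb"));im=cv2.imread(f"pics/{n}.png");q=proj(c,pts)
    m=(q.min(0)+q.max(0))/2;k=min(w/(np.ptp(q[:,0])),h/np.ptp(q[:,1]))/1.06
    x0,y0=m[0]-w/k/2,m[1]-h/k/2
    M=np.array([[k,0,-k*x0],[0,k,-k*y0]]);o=cv2.warpAffine(im,M,(w,h),flags=cv2.INTER_CUBIC)
    print(n,"k",k,"x0",x0,"y0",y0);return o
al=np.array([[500,-320,40],[500,-125,40],[550,-320,40],[550,-125,40]])
cv2.imwrite("pics/al.png",np.vstack([crop(n,al,800,300) for n in("al1","al2")]))
re=np.array([[x,y,z] for x in(405,600) for y in(90,260) for z in(0,70)])
cv2.imwrite("pics/re.png",np.hstack([crop(n,re,400,520) for n in("re1","re2")]))
E
```

```text
8.8333
al1 k 3.245317632567056 x0 108.98646439486458 y0 128.94302519844854
al2 k 3.4466283510784237 x0 243.3808502323605 y0 197.18353174356082
re1 k 1.7209864263174282 x0 247.65371909906503 y0 34.077599729247
re2 k 1.753554565523836 x0 194.7797523046031 y0 54.73179227691847
```

View pics/al.png

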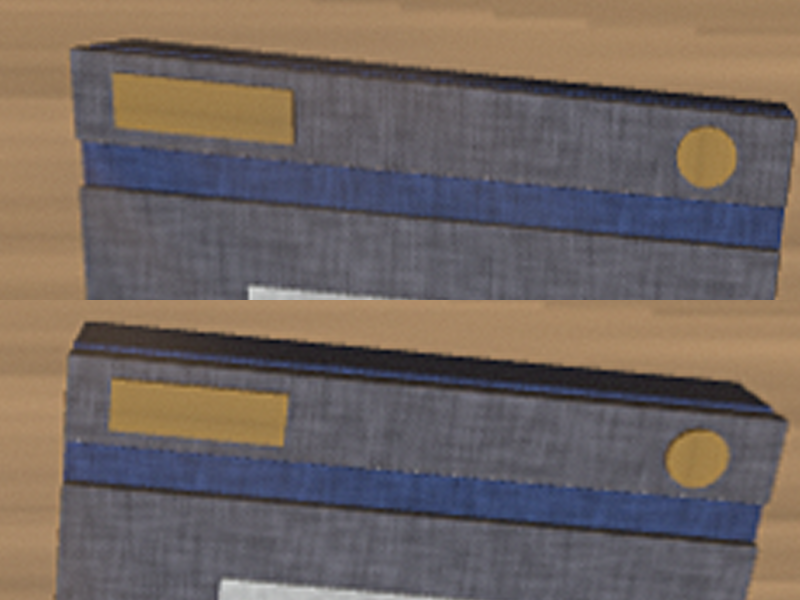

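View pics/re.png

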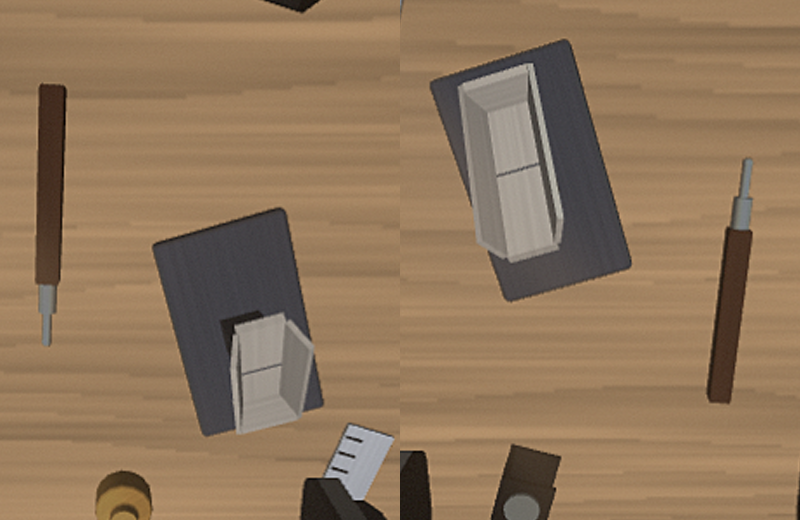

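The album picture shows the groove as the blue band. In the top panel it runs from (81,165) at the plate end to (781,228) at the stud end, with the stud at (707,157). In the rest picture the burnisher tip is at (46,346) in the left panel and (748,158) in the right one. The channel's foot stop is on the far side. I'll triangulate these points and zoom in on the channel.

```bash
python3 - <<'E'
from h import *
import pickle
C={n:pickle.load(open(f"pics/{n}.pkl","rb")) for n in("al1","al2","re1","re2")}
I=dict(al1=(3.245317632567056,108.98646439486458,128.94302519844854,0,0),al2=(3.4466283510784237,243.3808502323605,197.18353174356082,0,300),re1=(1.7209864263174282,247.65371909906503,34.077599729247,0,0),re2=(1.753554565523836,194.7797523046031,54.73179227691847,400,0))
def px(n,p):k,x0,y0,ox,oy=I[n];return C[n],((p[0]+.5-ox)/k+x0-.5/k*0,(p[1]+.5-oy)/k+y0)
def T(l,a,b,pr):
    X,e=tri(px(pr[0],a),px(pr[1],b));print(l,X.round(1),"err",round(e,1));return X
al=("al1","al2")
for l,a,b in[("outP",(72,50),(68,352)),("outS",(795,118),(787,420)),("inP",(75,138),(65,441)),("inS",(787,208),(768,503)),("farP",(80,188),(62,487)),("farS",(778,250),(756,544)),("stud",(707,157),(697,459)),("pl1",(112,73),(111,379)),("pl2",(294,145),(284,446))]:T(l,a,b,al)
re=("re1","re2")
for l,a,b in[("tip",(46,346),(748,158)),("shoulder",(47,284),(738,229)),("butt",(53,85),(719,402)),("b1",(154,244),(632,268)),("b2",(284,209),(507,300)),("b3",(324,405),(431,81)),("b4",(205,436),(570,40)),("seamL",(243,374),(540,163)),("seamR",(283,365),(497,177))]:T(l,a,b,re)
def z(n,r):
    im=cv2.imread(f"pics/{n}.png");k,x0,y0,ox,oy=I[n]
    a=np.array(r,float);a[[0,2]]-=ox;xs=a[0]/k+x0;ys=a[1]/k+y0;s=400/((a[2]-a[0])/k)
    print(n,"zoom",s,xs,ys);return cv2.warpAffine(im,np.array([[s,0,-s*xs],[0,s,-s*ys]]),(400,600),flags=cv2.INTER_CUBIC)
cv2.imwrite("pics/ch.png",np.hstack([z("re1",(205,285,325,465)),z("re2",(445,50,595,275))]))
E
```

```text
outP [ 498.9 -308.6   36.5] err 0.1
outS [ 516.4 -119.7   39.1] err 0.1
inP [ 521.4 -309.6   41.2] err 0.3
inS [ 540.7 -120.9   37.1] err 0.1
farP [ 534.9 -311.3   39.6] err 0.3
farS [ 552.1 -123.2   38.4] err 0.0
stud [ 526.3 -143.    41.7] err 0.2
pl1 [ 504.5 -296.9   41.8] err 0.1
pl2 [ 522.9 -252.    41.6] err 0.0
tip [556.6  93.3   9.9] err 0.1
shoulder [517.1  96.2  11.6] err 0.5
butt [408.3 103.   14.5] err 0.5
b1 [493.7 158.5  11.2] err 0.8
b2 [473.9 233.4  10.4] err 0.5
b3 [596.8 268.6   9.2] err 1.1
b4 [616.7 192.8  13.5] err 1.3
seamL [557.5 205.6  58.6] err 0.9
seamR [551.1 226.3  61.8] err 0.7
re1 zoom 5.736621421058094 366.7714511538492 199.68030039077624
re2 zoom 4.676145508063563 220.44191354254397 83.24530476351941
```

View pics/ch.png

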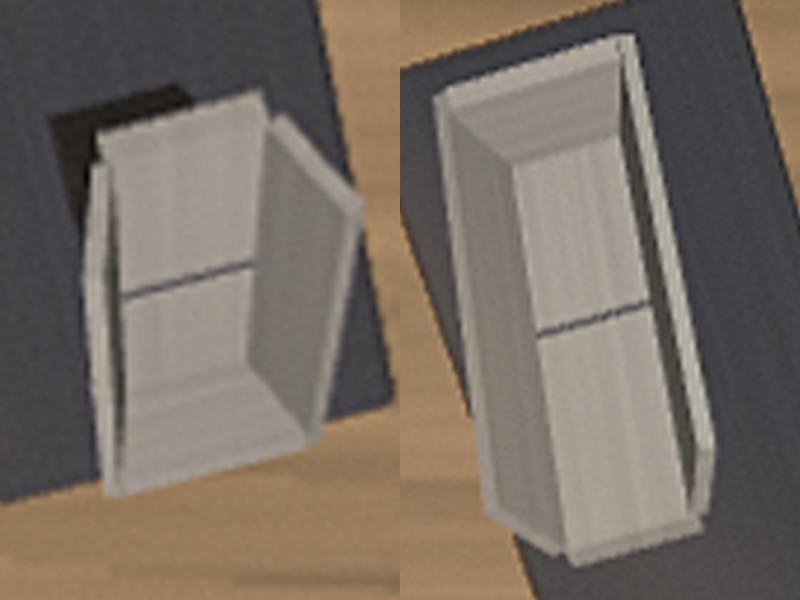

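The zoomed channel shows the upper floor edge at (98,133)-(262,93) in the left panel and (567,549)-(694,516) in the right. The floor line at the foot stop is at (118,393)-(247,360) and (513,163)-(620,135), with the seam at mid-length. Next I'll fit the cradle pose and check the inverse kinematics.

```bash
cat > fit.py <<'E'
from h import *
import pickle
from scipy.optimize import least_squares
from scipy.spatial.transform import Rotation as R
C={n:pickle.load(open(f"pics/{n}.pkl","rb")) for n in("re1","re2")}
Z=dict(re1=(5.736621,366.77145,199.6803,0),re2=(4.676146,220.441914,83.245305,400))
def px(n,p):s,x,y,o=Z[n];return np.array([(p[0]-o)/s+x,p[1]/s+y])
obs=[("re1",-92,-11,(98,133)),("re1",-92,11,(262,93)),("re1",0,11,(247,360)),("re2",0,11,(513,163)),("re2",0,-11,(620,135)),("re2",-92,11,(567,549)),("re2",-92,-11,(694,516)),
("re1",-46,11,(255,263)),("re1",-46,-11,(123,297)),("re2",-46,11,(538,334)),("re2",-46,-11,(651,301))]
def M(q):return R.from_euler('ZY',[q[3],45],degrees=True).as_matrix()
def res(q):
    return np.concatenate([proj(C[n],np.array(q[:3])+M(q)@np.array([x,y,0]))[0]-px(n,p) for n,x,y,p in obs])
r=least_squares(res,[585,225,26,17],loss='soft_l1')
print(r.x.round(2));print(r.fun.reshape(-1,2).round(1).tolist())
np.save("cradle.npy",r.x)
E
cat > g.py <<'E'
from h import *
from scipy.spatial.transform import Rotation as R
q=np.load("cradle.npy");CR=R.from_euler('ZY',[q[3],45],degrees=True).as_matrix();CO=q[:3].copy()
def cp(x,y,z):return CO+CR@np.array([x,y,z],float)
def rpy(z,y):
    z=np.array(z,float);y=np.array(y,float);m=np.column_stack([np.cross(y,z),y,z]);return R.from_matrix(m).as_euler('xyz',degrees=True)
BT=np.array([556.6,93.3]);BB=np.array([408.3,103.]);BD=(BT-BB)/np.linalg.norm(BT-BB)
BH=BT-115*BD; BY=np.array([-BD[1],BD[0],0])
cx,cy,cz=CR.T
E
python3 fit.py; python3 - <<'E'
from g import *
for s in(1,-1):
    print(s,"pick",env.inverse_kinematics([*BH,3],rpy([0,0,-1],s*BY)))
    print("place",[env.inverse_kinematics(cp(-115,0,d),rpy(-cz,s*cy)) for d in(3,60)])
    print("regrasp",[env.inverse_kinematics(cp(d,0,7),rpy(cx,s*cy)) for d in(-96,-180)])
    print("groove",[env.inverse_kinematics([p[0],p[1],132],rpy([0,0,-1],s*np.array([-.1,1,0])/1.005)) for p in[(545,-115),(528,-315)]])
E
```

```text
[584.55 224.73  25.42  15.87]
[[2.7, 5.5], [0.2, 5.5], [-0.4, 0.0], [-0.0, 0.4], [-0.2, -0.5], [0.5, -0.5], [-0.7, -0.8], [-0.4, -1.2], [-0.4, -1.0], [0.3, 2.0], [0.3, 2.0]]
1 pick [ 12.85191565  17.05746005 -31.32804643  41.61449352   0.
  16.59418487]
place [None, None]
regrasp [array([ 25.33890472,  -0.97339259, -61.2764726 , -14.91011465,
        -6.67994145,   6.72580877]), array([ 27.31145883, -16.85548715, -61.33316711,   1.09726856,
        -8.06298798,   8.14403451])]
groove [array([-11.91514707,  20.96501431,  -4.63473625,  64.40024944,
         0.        , -17.62574021]), array([-30.81991806,  27.67840442,   5.55605289,  67.87764847,
         0.        , -36.53051119])]
-1 pick [  12.85191565   17.05746005  -31.32804643   41.61449352    0.
 -163.40581513]
place [None, None]
regrasp [array([  25.33890472,   -0.97339259,  -61.2764726 ,  -14.91011465,
         -6.67994145, -173.27419123]), array([  27.31145883,  -16.85548715,  -61.33316711,    1.09726856,
         -8.06298798, -171.85596549])]
groove [array([-11.91514707,  20.96501431,  -4.63473625,  64.40024944,
         0.        , 162.37425979]), array([-30.81991806,  27.67840442,   5.55605289,  67.87764847,
         0.        , 143.46948881])]
```

```bash
sed -i 's/^obs=\[("re1",-92,-11,(98,133)),("re1",-92,11,(262,93)),/obs=[/' fit.py; python3 fit.py; python3 - <<'E'
from g import *
for a in(0,5,10,15,20,25,30):
    for s in(1,-1):
        f=lambda z,y:R.from_rotvec(np.array(y)*0)
        zt=-cz*np.cos(np.radians(a))+cx*np.sin(np.radians(a))
        o=rpy(zt,s*cy)
        r=[env.inverse_kinematics(cp(-115,0,7)-0*zt+d*cz,o) for d in(0,50)]
        print(a,s,[None if v is None else v.round(0).tolist() for v in r])
E
```

```text
[584.86 224.52  27.17  15.75]
[[-0.2, 0.9], [-0.2, 0.0], [-0.3, -0.9], [0.3, -0.4], [-0.8, -0.7], [-0.1, -0.3], [-0.2, -0.1], [0.1, 1.9], [0.2, 1.8]]
0 1 [None, None]
0 -1 [None, None]
5 1 [None, None]
5 -1 [None, None]
10 1 [[20.0, 58.0, 46.0, 113.0, 3.0, 4.0], None]
10 -1 [[20.0, 58.0, 46.0, 113.0, 3.0, -176.0], None]
15 1 [[20.0, 52.0, 37.0, 105.0, 2.0, 4.0], None]
15 -1 [[20.0, 52.0, 37.0, 105.0, 2.0, -176.0], None]
20 1 [[21.0, 46.0, 28.0, 97.0, 2.0, 4.0], [20.0, 51.0, 44.0, 107.0, 2.0, 4.0]]
20 -1 [[21.0, 46.0, 28.0, 97.0, 2.0, -176.0], [20.0, 51.0, 44.0, 107.0, 2.0, -176.0]]
25 1 [[21.0, 40.0, 20.0, 90.0, 2.0, 5.0], [20.0, 45.0, 34.0, 99.0, 2.0, 4.0]]
25 -1 [[21.0, 40.0, 20.0, 90.0, 2.0, -175.0], [20.0, 45.0, 34.0, 99.0, 2.0, -176.0]]
30 1 [[21.0, 35.0, 13.0, 83.0, 1.0, 5.0], [21.0, 39.0, 25.0, 91.0, 1.0, 5.0]]
30 -1 [[21.0, 35.0, 13.0, 83.0, 1.0, -175.0], [21.0, 39.0, 25.0, 91.0, 1.0, -175.0]]
```

```bash
cat >> g.py <<'E'
A=np.radians(25);bd=np.array([*BD,0]);up=np.array([0,0,1.])
PZ=-up*np.cos(A)+bd*np.sin(A)     # tool z at pick
PO=rpy(PZ,BY)
LZ=-cz*np.cos(A)+cx*np.sin(A);LO=rpy(LZ,cy)
def st(k=""):
    s=env.sense();print(k,"t",round(s["time"],2),"p",s["tcp_pos"].round(1),"F",s["contact_force"].round(2),"w",round(s["gripper_width"],1),"gf",round(s["gripper_force"],1));return s
E
python3 - <<'E'
from g import *
env.set_gripper(40,60)
T=np.array([*BH,7.])+1.1*PZ
env.goto(T-80*PZ,PO);st("pre")
env.move_linear(T-15*PZ,150);env.move_linear(T,50);st("at")
env.set_gripper(5,60);st("grip")
env.move_linear(T+[0,0,100],100);st("up")
env.dwell(.3);c,im=snap("lift")
q=proj(c,[T+[0,0,101]]);print(q)
E
```

```text
pre t 12.06 p [408.8 103.1  78.7] F [0.12 0.01 0.33] w 39.7 gf 0.0
at t 13.09 p [442.2 100.8   6.2] F [-0.32  0.41 -0.21] w 40.0 gf 0.0
grip t 13.45 p [442.4 100.9   6.5] F [-8.86 -0.8  14.11] w 12.1 gf 58.5
up t 14.6 p [441.9 100.6 105.3] F [ 0.12 -0.83 -1.4 ] w 12.0 gf 58.6
[[319.12028634 317.53308675]]
```

View pics/lift.png

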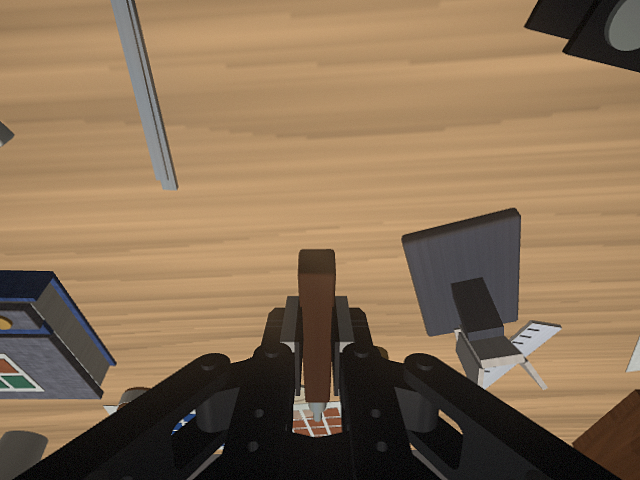

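The burnisher is held between the fingers. Its butt end spans (300-336, 250) and the ferrule is at (317,407). I'll compare these with predicted pixels to get its tilt in the hand.

```bash
python3 - <<'E'
from g import *
import pickle
c=pickle.load(open("pics/lift.pkl","rb"));s=env.sense()
Rt=R.from_euler('xyz',s["tool_rot"],degrees=True).as_matrix();tz=Rt[:,2];ty=Rt[:,1]
for d in(-8,-4,0,4,8):
    # burnisher axis: PZ rotated; nominal bd at d=0, d>0 = tip droops
    b=R.from_rotvec(BY*np.radians(d)).apply(bd);n=np.cross(b,BY)
    h=s["tcp_pos"]-1.1*tz
    print(d,"butt top/bot",proj(c,[h-35*b+7*n,h-35*b-7*n]).round(0).tolist(),"handle end top",proj(c,[h+75*b+7*n,h+75*b-7*n]).round(0).tolist(),"tip",proj(c,[h+115*b]).round(0).tolist())
E
```

```text
-8 butt top/bot [[319.0, 264.0], [319.0, 242.0]] handle end top [[319.0, 423.0], [319.0, 399.0]] tip [[318.0, 446.0]]
-4 butt top/bot [[319.0, 270.0], [319.0, 245.0]] handle end top [[319.0, 414.0], [319.0, 390.0]] tip [[318.0, 433.0]]
0 butt top/bot [[319.0, 276.0], [319.0, 248.0]] handle end top [[319.0, 405.0], [319.0, 381.0]] tip [[318.0, 420.0]]
4 butt top/bot [[320.0, 282.0], [319.0, 252.0]] handle end top [[319.0, 396.0], [319.0, 372.0]] tip [[318.0, 407.0]]
8 butt top/bot [[320.0, 288.0], [319.0, 256.0]] handle end top [[319.0, 387.0], [319.0, 363.0]] tip [[318.0, 394.0]]
```

```bash
python3 - <<'E'
from g import *
T=cp(-119,0,7)+1.1*LZ
V=None
for w in([0,0,90],[0,0,70],[-20,0,80]):
    if env.inverse_kinematics(T+w,LO) is not None:V=np.array(w,float);break
print(V)
p=env.sense()["tcp_pos"]
env.move_linear(p+[0,0,60],150)
env.goto(T+V,LO)
env.move_linear(T+28*cz,120)
env.dwell(.3);s=st("hi");F0=s["contact_force"]
for d in np.arange(24,-4,-1.5):
    env.move_linear(T+d*cz,40);s=env.sense()
    f=(s["contact_force"]-F0)
    print(round(d,1),f.round(2))
    if d<12 and np.linalg.norm(f)>2.5:break
snap("pl");t=env.grab_frame("side")[120:240,230:370];cv2.imwrite("pics/plside.png",cv2.resize(t[:,:,::-1],(700,600),interpolation=cv2.INTER_CUBIC))
st("down")
E
```

```text
[ 0.  0. 90.]
hi t 18.03 p [527.5 208.4 135.5] F [-0.22 -0.21 -0.27] w 12.1 gf 58.6
24.0 [-0.19 -0.47 -0.66]
22.5 [-0.19 -0.   -0.13]
21.0 [ 0.69 -0.13  0.14]
19.5 [-0.52 -0.31 -0.4 ]
18.0 [ 0.63  0.27 -0.47]
16.5 [ 1.38 -0.07 -0.63]
15.0 [ 0.33  0.91 -0.42]
13.5 [ 0.66  0.43 -0.09]
12.0 [ 0.47  0.12 -0.04]
10.5 [-0.21  0.15 -0.11]
9.0 [ 0.48 -0.08  0.25]
7.5 [-0.08  0.17 -0.63]
6.0 [ 0.56  0.26 -0.4 ]
4.5 [-0.03  0.35 -0.1 ]
3.0 [-0.41  1.71 -0.13]
1.5 [ 1.    0.46 -1.02]
0.0 [-0.46  0.62  0.31]
-1.5 [2.63 1.38 3.75]
down t 22.63 p [507.5 202.7 114.4] F [3.28 0.84 4.61] w 12.0 gf 59.2
```

View pics/plside.png

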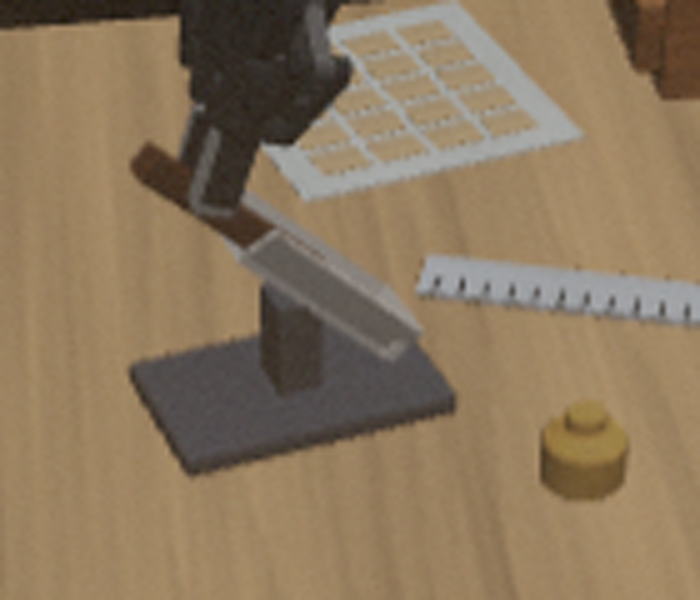

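The burnisher lies in the channel, and contact with the floor came about 1 mm below the fitted height. I'll release it, back off and go to the regrasp approach.

```bash
cat >> g.py <<'E'
GO=rpy(cx,cy)   # regrasp: tool z along the burnisher
E
python3 - <<'E'
from g import *
p=env.sense()["tcp_pos"]
env.set_gripper(36);env.dwell(.3)
env.move_linear(p-70*LZ,120);st("back")
T=cp(-96,0,6)
env.goto(T-75*cx+40*cz,GO);env.dwell(.2);st("pre")
c,im=snap("rg")
h=cp(0,0,6)
for n,x,z in[("butt top",-150,13),("butt bot",-150,-1),("handle end top",-40,13),("tip",0,6),("chan top end L",-92,-1)]:
    print(n,proj(c,[cp(x,0,z)]).round(0).tolist())
cv2.imwrite("pics/rgc.png",im[:,:,::-1])
E
```

```text
back t 24.02 p [530.4 209.1 179.6] F [-0.67  0.39 -0.52] w 36.2 gf 0.0
pre t 26.02 p [500.1 200.7 180.6] F [ 0.19 -0.05 -0.07] w 36.4 gf 0.0
butt top [[319.0, 229.0]]
butt bot [[319.0, 200.0]]
handle end top [[318.0, 187.0]]
tip [[318.0, 171.0]]
chan top end L [[318.0, 179.0]]
```

View pics/rgc.png

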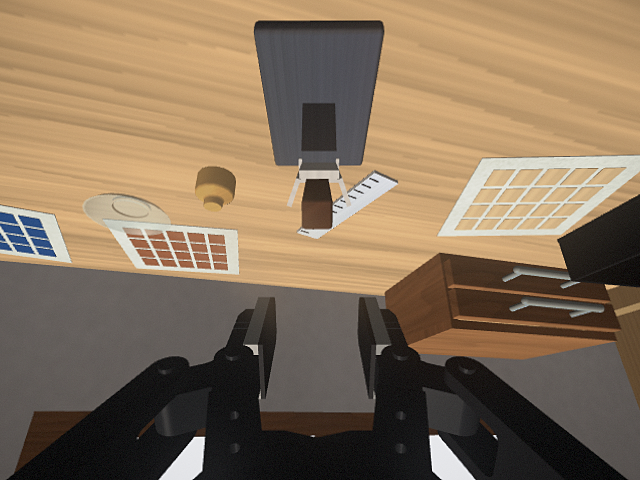

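The butt face spans (303-332, 201-229), which matches the prediction of 200/229 at column 318, so the burnisher is seated against the stop along the channel. I'll regrasp it from the butt end and hover over the groove start.

```bash
cat > gr.py <<'E'
from g import *
import pickle
I=dict(al1=(3.245317632567056,108.98646439486458,128.94302519844854,0),al2=(3.4466283510784237,243.3808502323605,197.18353174356082,300))
def a(n,p,z=40):
    k,x0,y0,oy=I[n];c=pickle.load(open(f"pics/{n}.pkl","rb"));return onz(c,((p[0]+.5)/k+x0,(p[1]+.5-oy)/k+y0),z)
P=[("inP",(75,138),(65,441)),("inS",(787,208),(768,503)),("farP",(80,188),(62,487)),("farS",(778,250),(756,544)),("outP",(72,50),(68,352)),("outS",(795,118),(787,420)),("stud",(707,157),(697,459))]
D={l:(a("al1",p)+a("al2",q))/2 for l,p,q in P}
ES=(D["inS"]+D["farS"])/2;EP=(D["inP"]+D["farP"])/2
GD=(EP-ES)/np.linalg.norm(EP-ES);GN=np.cross(up,GD)  # GD start->end
mid=(ES+EP)/2;GS=mid-95*GD
HY=-GD*1.0;HO=rpy(-up,HY)
if __name__=="__main__":
    for l,p,q in P:print(l,a("al1",p).round(1),a("al2",q).round(1))
    print("len",np.linalg.norm(EP-ES),GD,ES,EP,GS)
E
python3 gr.py; python3 - <<'E'
from gr import *
T=cp(-100,0,6)
env.move_linear(T-60*cx,150);env.move_linear(T,70);st("at")
env.set_gripper(5,60);st("grip")
env.move_linear(T+60*cz,120)
g=GS+14*GD
env.goto([g[0],g[1],40+100+20],HO);env.dwell(.3);s=st("hover")
c,im=snap("hv")
Rt=R.from_euler('xyz',s["tool_rot"],degrees=True).as_matrix()
tp=s["tcp_pos"]+Rt[:,2]*100
q=proj(c,[tp,[*g[:2],36],GS-[0,0,4]])
print("tip,groove14,start",q.round(1).tolist())
m=q[0];k=5;x0,y0=m[0]-70,m[1]-60
cv2.imwrite("pics/hvc.png",cv2.warpAffine(im[:,:,::-1],np.array([[k,0,-k*x0],[0,k,-k*y0]]),(700,600),flags=cv2.INTER_CUBIC));print(x0,y0)
E
```

```text
inP [ 521.3 -310.    40. ] [ 522.1 -310.    40. ]
inS [ 540.2 -121.2   40. ] [ 539.5 -122.1   40. ]
farP [ 534.6 -310.8   40. ] [ 535.1 -311.4   40. ]
farS [ 551.8 -123.3   40. ] [ 551.4 -123.8   40. ]
outP [ 498.8 -307.    40. ] [ 497.9 -308.    40. ]
outS [ 516.2 -119.8   40. ] [ 516.2 -120.2   40. ]
stud [ 526.4 -142.9   40. ] [ 527.  -142.5   40. ]
len 188.71442470939613 [-9.23525820e-02 -9.95726368e-01  7.53034896e-17] [ 545.69882855 -122.62507028   40.        ] [ 528.27056417 -310.53299904   40.        ] [ 545.75819165 -121.98502967   40.        ]
at t 27.51 p [520.9 206.5 102.4] F [ 0.68 -0.65 -0.48] w 36.0 gf 0.0
grip t 27.82 p [521.  206.5 102.5] F [0.13 0.01 2.37] w 13.0 gf 58.3
hover t 30.18 p [ 544.5 -135.4  160. ] F [ 0.72 -0.57  0.12] w 13.3 gf 58.3
tip,groove14,start [[318.3, 241.9], [317.4, 231.8], [335.8, 231.8]]
248.25100207095744 181.86650547703343
```

View pics/hvc.png

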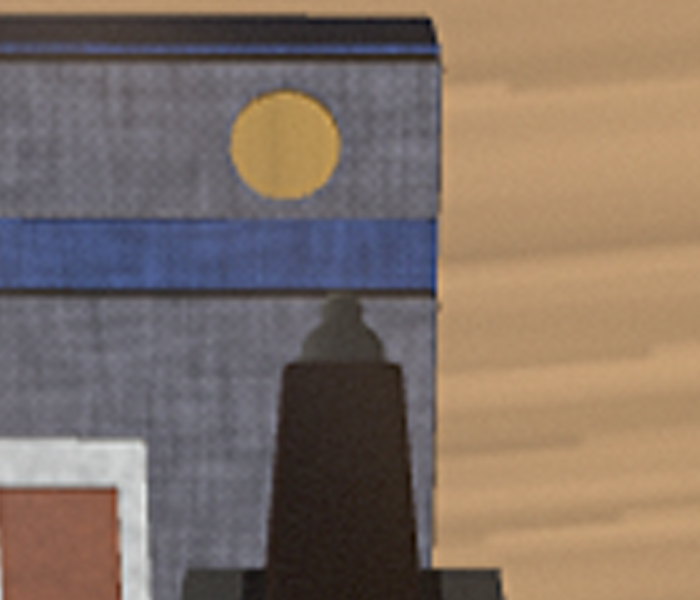

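The blue groove's edges are at rows 218 and 297, and its end is at column 437, both as predicted. The ball tip at (342,295) is about 1 mm beyond its predicted position in x. I'll correct for that, descend with force checks and make the stroke.

```bash
cat > stroke.py <<'E'
from gr import *
off=np.array([-1.0,0.5,0])
def pos(s,z):p=GS+s*GD+off;return np.array([p[0],p[1],z])
def F():
    v=[]
    for _ in range(5):env.dwell(.03);v.append(env.sense()["contact_force"])
    return np.mean(v,0)
E
python3 - <<'E'
from stroke import *
env.move_linear(pos(9,150),60,HO);env.dwell(.3);F0=F();print("F0",F0.round(2))
z=141.;env.move_linear(pos(9,z),60)
while z>129:
    f=F()-F0;print(z,env.sense()["tcp_pos"].round(1),f.round(2))
    if f[2]>3:break
    z-=1.0 if f[2]<1.0 else .7
    env.move_linear(pos(9,z),20)
np.save("z.npy",np.r_[z,F0]);st()
E
```

```text
F0 [ 0.   -0.46 -0.72]
141.0 [ 544.  -130.5  141.1] [-0.12  0.5   0.32]
140.0 [ 543.9 -130.5  140. ] [-0.03 -0.33  0.15]
139.0 [ 543.9 -130.4  139. ] [0.2  0.19 0.46]
138.0 [ 543.9 -130.4  138. ] [0.14 0.43 0.37]
137.0 [ 543.9 -130.5  137. ] [0.03 0.35 0.52]
136.0 [ 543.9 -130.5  136. ] [0.09 0.58 0.16]
135.0 [ 543.9 -130.4  135. ] [-0.27  0.44  0.33]
134.0 [ 543.9 -130.4  134. ] [-0.05  0.44  0.37]
133.0 [ 544.  -130.5  133.1] [0.53 0.47 1.48]
132.3 [ 544.  -130.5  132.4] [0.61 0.41 2.46]
131.60000000000002 [ 544.  -130.4  131.6] [0.55 0.12 2.93]
130.90000000000003 [ 544.  -130.4  130.9] [0.07 0.38 3.09]
 t 36.08 p [ 544.  -130.4  130.9] F [0.96 0.52 2.78] w 13.2 gf 58.6
```

Contact came at TCP z ≈ 133.7, which is floor level and not the rim. I'll press slightly more and stroke in short segments with a mild force correction.

```bash
python3 - <<'E'
from stroke import *
a=np.load("z.npy");z=a[0]-.8;F0=a[1:]+[0,0,.3]
env.move_linear(pos(9,z),20)
for s in np.linspace(9,183,9):
    if s>9:env.move_linear(pos(s,z),32)
    f=F()-F0;p=env.sense()["tcp_pos"];print(round(s),p.round(1),f.round(2))
    z+=np.clip(.4*(f[2]-3.7),-.5,.5)
env.move_linear(pos(183,z+5),20);f=F()-F0;print("lifted",f.round(2))
env.move_linear(pos(183,190),150);st()
env.dwell(.2);c,im=snap("after")
E
```

```text
9 [ 544.  -130.4  130.2] [0.27 0.44 3.95]
31 [ 541.9 -152.3  130.2] [-0.59 -0.78  3.5 ]
52 [ 539.9 -174.   130.2] [-0.18 -0.83  4.07]
74 [ 537.9 -195.7  130.3] [-0.45 -1.74  4.2 ]
96 [ 535.9 -217.3  130.5] [-0.12 -0.81  4.12]
118 [ 533.9 -238.9  130.7] [-0.36 -0.71  3.24]
140 [ 531.9 -260.6  130.6] [-0.45 -1.35  3.68]
161 [ 529.9 -282.3  130.6] [-0.08 -1.31  3.83]
183 [ 527.9 -303.9  130.6] [-0.14 -0.69  3.74]
lifted [ 0.33  0.58 -0.4 ]
 t 45.58 p [ 527.8 -303.7  189.4] F [ 0.83  0.74 -0.86] w 13.1 gf 58.4
```

```bash
python3 - <<'E'
from stroke import *
T=cp(-105,0,6)
env.goto(T+60*cz,GO);env.move_linear(T+18*cz,120);env.dwell(.3);F0=F();st("hi")
for d in np.arange(9,-4,-1.):
    env.move_linear(T+d*cz,40);f=(F()-F0)@CR
    if d<5:print(d,f.round(2))
    if abs(f[2])>1.8 or np.linalg.norm(f)>3:break
print(env.sense()["time"])
env.set_gripper(36);env.dwell(.3)
env.move_linear(env.sense()["tcp_pos"]-75*cx+0*cz,120)
p=env.sense()["tcp_pos"];env.move_linear(p+40*cz,120);env.dwell(.4);st("end")
c,im=snap("fin")
for n,x,z in[("butt top",-150,13),("butt bot",-150,-1)]:print(n,proj(c,[cp(x,0,z)]).round(0).tolist())
s=env.grab_frame("side");A1=cv2.resize(s[120:240,230:370,::-1],(467,400),interpolation=cv2.INTER_CUBIC)
A2=cv2.resize(im[130:270,260:376,::-1],(331,400),interpolation=cv2.INTER_CUBIC)
cv2.imwrite("pics/finc.png",np.hstack([A1,A2]))
E
```

```text
hi t 48.68 p [529.9 209.  118.6] F [ 0.83  0.16 -0.12] w 13.2 gf 58.5
4.0 [ 0.28 -0.02  0.09]
3.0 [ 0.27  0.02 -0.08]
2.0 [-0.08  0.37  0.24]
1.0 [-0.04  0.29 -0.15]
0.0 [-0.17  0.16  1.82]
52.975
end t 55.28 p [493.6 198.8 186.6] F [-0.39 -0.48  0.66] w 35.8 gf 0.0
butt top [[318.0, 225.0]]
butt bot [[319.0, 197.0]]
```

View pics/finc.png

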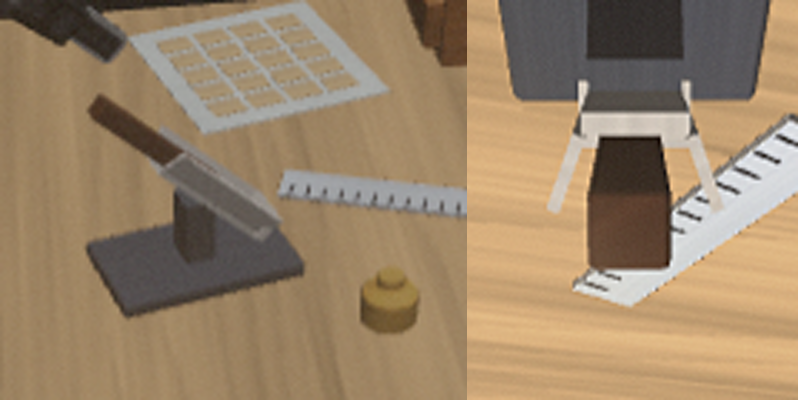

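The burnisher lies in the channel. Its butt face is at rows 197-224 and column 317, which matches the seated prediction, and the gripper is clear.

```bash
python3 -c "
from plant import env
print(env.job_done())"
```

```text
the job is handed in; nothing more can be done
None
```

The job is handed in; no verdict came back. The burnisher was racked, drawn along the groove from 9 mm to 183 mm of its 190 mm at a steady 3–4 N, then put back in the rest and let go (about 55 s on the robot's clock). No contact with the other things showed up; I did not measure their final positions.

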